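# Front up a row of pocket books with a straightedge

## Task

The four pocket books on the low display riser stick out unevenly over its front edge. Take the wooden straightedge by its grip rib and push the row back with its long edge until every book's front end is flush with the riser's front edge and square to it; do not touch the books with the gripper. Then lay the straightedge flat on the felt mat again, in the middle and along it, and let go, leaving everything else where it stands.

Things in the scene. Friction and masses are not known exactly. Their poses are not given: they have to be found in the camera images.
- riser: low white display platform, fixed to the table, 200 mm deep (its x), 420 mm long (its y), 40 mm high, with plain upright faces. Origin: centre of its underside; its x axis points from its front face (towards the robot) to its back.
- riser_edge (a point): middle of the riser's front top edge (40 mm above the table, 100 mm in front of the riser's centre), axes as the riser's. A book is flush when its front end is at x = 0 here. The straightedge, held with its underside 10 mm below this edge, meets the books' ends and stops against the riser's front face.
- mat: flat grey felt mat, fixed to the table in front of the riser, 160 mm (its x) by 440 mm (its y), 3 mm thick; the straightedge lies on it. Origin: centre of its underside.
- straightedge: wooden straightedge: flat bar 80 mm wide (its x), 350 mm long (its y), 20 mm high; on top, along its middle, an upright dark grip rib 14 mm thick (x), 120 mm long (y), 45 mm tall (its top 65 mm above the underside). About 300 g. Origin: centre of its underside. The two long edges lie 40 mm either side of the rib's middle plane. It lies on the mat at the start.
- book1: pocket book lying flat on the riser, cover up, number 1 of four counted from the robot's left (+y); 112 mm long (its x, from front to back of the riser), 66 mm wide (its y), 26 mm thick, about 140 g, loose. Origin: centre of its underside. At the start its front end sticks out 18 to 45 mm over the riser's front edge, slightly askew.
- book1_front (a point): middle of the lower edge of book 1's front end (the end towards the robot), 56 mm from its centre along its -x
- book2: pocket book lying flat on the riser, cover up, number 2 of four counted from the robot's left (+y); 118 mm long (its x, from front to back of the riser), 70 mm wide (its y), 32 mm thick, about 170 g, loose. Origin: centre of its underside. At the start its front end sticks out 18 to 45 mm over the riser's front edge, slightly askew.
- book2_front (a point): middle of the lower edge of book 2's front end (the end towards the robot), 59 mm from its centre along its -x
- book3: pocket book lying flat on the riser, cover up, number 3 of four counted from the robot's left (+y); 104 mm long (its x, from front to back of the riser), 62 mm wide (its y), 24 mm thick, about 120 g, loose. Origin: centre of its underside. At the start its front end sticks out 18 to 45 mm over the riser's front edge, slightly askew.
- book3_front (a point): middle of the lower edge of book 3's front end (the end towards the robot), 52 mm from its centre along its -x
- book4: pocket book lying flat on the riser, cover up, number 4 of four counted from the robot's left (+y); 116 mm long (its x, from front to back of the riser), 68 mm wide (its y), 29 mm thick, about 150 g, loose. Origin: centre of its underside. At the start its front end sticks out 18 to 45 mm over the riser's front edge, slightly askew.
- book4_front (a point): middle of the lower edge of book 4's front end (the end towards the robot), 58 mm from its centre along its -x
- vase: small white ceramic vase, 54 mm wide, 90 mm tall, standing on the riser behind the books; loose, to be left alone. Origin: centre of its underside.
- bell: brass counter bell, 54 mm wide, 44 mm tall, standing on the riser behind the books; loose, to be left alone. Origin: centre of its underside.
- mug: blue mug, 80 mm wide, 90 mm tall, on the table beside the mat or riser; loose, to be left alone. Origin: centre of its underside.
- pencil_cup: dark steel pencil cup, 68 mm wide, 155 mm tall with its pencils, on the table beside the riser or mat; loose, to be left alone. Origin: centre of its underside.
- tape_dispenser: black tape dispenser, 150 x 55 mm, 84 mm tall, on the table beside the mat; loose, to be left alone. Origin: centre of its underside.
- atlas_stack: stack of three large books (one body), 200 x 150 mm, 88 mm tall, on the table beside the riser; loose, to be left alone. Origin: centre of its underside.
Not all that is in view belongs to the job. Leave any red or turquoise look-alike of the book3 alone. What is shaped like the book4 but green is not meant.

How it is judged (in metres and radians):
On the way, in this order (a step that is already met when the one before it is completed fails the run):
1. the straightedge is lifted off the mat (z of straightedge in the frame of mat above 0.018 m), for 0.2 s.
2. all four books are flush with the riser's front edge, square to it and flat on the riser (x of book1_front in the frame of riser_edge between -0.0045 and 0.0045 m and y of book1_front in the frame of riser_edge between -0.21 and 0.21 m and z of book1_front in the frame of riser_edge between -0.005 and 0.005 m and angle between the x axis of each of book1, book2, book3, book4 and the x axis of riser, either way round below 0.07 rad and angle between each of book1, book2, book3, book4's own z axis and vertical below 0.06 rad and x of book2_front in the frame of riser_edge between -0.0045 and 0.0045 m and y of book2_front in the frame of riser_edge between -0.21 and 0.21 m and z of book2_front in the frame of riser_edge between -0.005 and 0.005 m and x of book3_front in the frame of riser_edge between -0.0045 and 0.0045 m and y of book3_front in the frame of riser_edge between -0.21 and 0.21 m and z of book3_front in the frame of riser_edge between -0.005 and 0.005 m and x of book4_front in the frame of riser_edge between -0.0045 and 0.0045 m and y of book4_front in the frame of riser_edge between -0.21 and 0.21 m and z of book4_front in the frame of riser_edge between -0.005 and 0.005 m), for 0.2 s.
3. the straightedge lies flat on the mat again, let go (x of straightedge in the frame of mat between -0.04 and 0.04 m and y of straightedge in the frame of mat between -0.045 and 0.045 m and z of straightedge in the frame of mat between -0.002 and 0.007 m and angle between the x axis of straightedge and the x axis of mat, either way round below 0.2 rad and angle between straightedge's own z axis and vertical below 0.05 rad and linear speed of straightedge below 0.02 m/s and contact force between the fingers and straightedge below 0.2 N), for 0.2 s.
At the end, for the whole second after the job is handed in: Books flat on the riser at rest, front ends within 4.5 mm of its front edge and 0.07 rad of square; straightedge flat on the mat, let go, at rest, centre within 40 mm across and 45 mm along of the mat's centre, within 0.2 rad of parallel to it (all of step 2 and all of step 3 and linear speed of each of book1, book2, book3, book4 below 0.01 m/s); the robot touches nothing.
It fails at once if the gripper or arm touches a book of the row (contact force between any of the fingers, the arm and book1 above 1 N or contact force between any of the fingers, the arm and book2 above 1 N or contact force between any of the fingers, the arm and book3 above 1 N or contact force between any of the fingers, the arm and book4 above 1 N).
It fails at once if another thing on the riser or the table is shifted by more than 15 mm (distance of any of vase, bell, mug, pencil_cup, tape_dispenser, atlas_stack from where it was at the start of the episode above 0.015 m).
It also fails if it takes over 40 s, if anything falls off the work surface, if the arm or the gripper's body presses on something with over 40 N, if the wrist force passes 120 N, or if a joint passes its speed limit or range.

## Robot

A 6-joint arm with a two-finger parallel gripper is mounted at the origin on the work surface. World frame = base frame: x ahead of the robot, y to its left, z up, the work surface at z = 0. Lengths are in mm, angles in rad, forces in N, time in s.
With the tool pointing down it reaches from about 350 to 850 mm from the base axis. Payload 8.1 kg.
Tool frame: the origin (TCP) lies on the mounting face of the last link; the fingertips stand 173 mm ahead of it and the grasp point (between the pads) lies arm.pinch_z ahead of it (arm.pinch_z is the distance from the TCP to the grasp point, in mm); z points along the fingers, x is the direction in which the jaws open and shut, and the axes are right-handed (so a half turn about z gives the same grasp; the last joint's range is limited). The gripper opens to 85 mm and grips with 20 to 120 N. Pads are 22 mm wide; open, the fingers measure 114 mm over their backs; the gripper's body (76 mm by 85 mm) begins 54 mm behind the grasp point. The pads swing forward as they close: fully open they stand 13 mm farther back than shut.
Start: joints at [1.146, 0.13, 1.488, -0, 1.523, -0.085], TCP at [199.958, 565.706, 404.692] pointing down, gripper open.
Joint ranges: [-2.96, 2.96], [-0.89, 2.26], [0.02, 2.5], [-1.34, 4.48], [0, 2.73], [-2.66, 2.66]. Speed limits (rad/s): [2.39, 2.39, 2.79, 3.14, 3.14, 3.14].

## Interface

Orientations are given as a 3x3 rotation matrix whose columns are the frame's x, y, z axes.
In Python, from workcell import arm gives the robot as it stands.
- The arm moves only by the tool arm_command, never from a script. Its argument "increments" is one flat list of numbers, 6 for each row, row after row: the shift along the tool's x, y, z in units of 40 mm (1.0 is 40 mm), then the turn, a rotation vector about the tool's x, y, z in units of 5 degrees (1.0 is 5 degrees). A call has 1 to 10 rows; each row is the pose to reach, as a shift and turn from the pose commanded when the call began, along the tool's axes at that moment; what a row does not reach only later rows make up. A row lasts 1/12 s, in which the tool goes at most 41.7 mm and 7.16 degrees, less where a joint would pass 70% of its speed; a pose out of reach is approached as far as the arm can. A call with a gripper value outside its range is refused whole. "hand" is the opening, from -1 (shut) to 1 (fully open), set as the call begins (left out, the last holds). The fingers move at their own pace and stop on an object; "newtons" is the grip in N (left out, the last holds). Time passes only in rows, so rows that repeat a pose let the fingers close. It gives the time, the measured TCP pose, the force and the opening at its end, in the units of the state.
- arm.get_obs(): the state, without advancing time (a new reading comes with each control period).
- arm.capture(name): name is "side" or "top" or "wrist"; returns the picture (480x640x3 uint8, red, green, blue); there is no depth.
- arm.get_calibration(name): a dict with "fx", "fy", "cx", "cy" (pixels), "R" (3x3) and "t" (3): a world point X has camera coordinates R X + t. Camera axes: x right, y down, z forward; pixel columns grow to the right and rows downward; lengths in mm; the calibration is good to about 2 mm. A picture is of the moment at which its call begins: read the wrist's pose just before it. get_calibration takes no time and is no camera call; for the wrist camera it gives the pose at the moment of the call.
- arm.close_job(): hands the job in, once; it reports no verdict.
The state is a dict: "time": time; "joint_positions": joint angles; "dq": joint speeds; "tau": joint torques, N m; "position": TCP position; "tool_rot": TCP orientation; "ft_force": force on the tool from outside, world axes, zero at the start; "ft_torque": the same for the moment, N m; "width": finger opening in mm.
Only numpy, scipy, OpenCV 4.12 (cv2) and the standard library are available. Lean on these libraries where they do the work, as an engineer would, in place of code of your own. Each camera call takes 0.05 s, during which the arm holds its last target.

## Working session

There is one attempt and no reset: what is moved stays moved. The work goes in short steps, Python scripts to look and compute and a tool call to move; the robot and the scene stay as the last step left them, time stands still between calls to the robot, and variables do not carry over. Pictures are saved under pics/ and viewed, and the job is handed in when it is done.

Besides the shell and the picture viewer there is one more tool, called after "Emit:" by a JSON object that holds its "name" and its "arguments", one argument or row to a line. arm_command: Moves the arm, as the interface text tells. Its arguments: {"type":"object","properties":{"increments":{"type":"array","items":{"type":"number"}},"hand":{"type":"number"},"newtons":{"type":"number"}},"required":["increments"]}

```bash
mkdir -p pics; python3 - <<'E'
from workcell import arm
import cv2
o=arm.get_obs();print(o['time'],o['position'],o['tool_rot'],o['width'],arm.pinch_z)
for n in("top","side","wrist"):
    c=arm.get_calibration(n);print(n,c)
    cv2.imwrite(f"pics/{n}0.png",arm.capture(n)[:,:,::-1])
E
```

```text
0.0 [199.85759199 565.4848354  403.62892057] [[ 3.33301795e-01  9.42819899e-01 -7.43262745e-04]
 [ 9.42818345e-01 -3.33302598e-01 -1.71631106e-03]
 [-1.86590363e-03 -1.28712194e-04 -9.99998251e-01]] 85.31536928368675 154.70000000000002
top {'fx': 559.2849829388498, 'fy': 559.2849829388498, 'cx': 328.1184626241994, 'cy': 251.80960781747308, 'R': array([[-1.20968462e-02, -9.99923938e-01, -2.40517415e-03],
       [-9.91785691e-01,  1.23046356e-02, -1.27317476e-01],
       [ 1.27337387e-01,  8.45277378e-04, -9.91859101e-01]]), 't': array([ -56.96033864,  525.76733974, 1343.06916554])}
side {'fx': 544.4902307938388, 'fy': 544.4902307938388, 'cx': 317.10651142030764, 'cy': 243.05304110546209, 'R': array([[ 0.92482818, -0.37974547,  0.02205013],
       [-0.22748313, -0.59860802, -0.7680624 ],
       [ 0.3048676 ,  0.70530973, -0.63999526]]), 't': array([-490.79937028,  150.6414753 , 1178.28129173])}
wrist {'fx': 342.47703871779225, 'fy': 342.47703871779225, 'cx': 317.97254311805926, 'cy': 231.70738336461667, 'R': array([[ 0.33345297,  0.94276337, -0.0025191 ],
       [ 0.90119962, -0.31796503,  0.29451227],
       [ 0.27685439, -0.1004762 , -0.95564438]]), 't': array([-598.70275311,  -38.46356653,  378.80395241])}
```

View pics/top0.png

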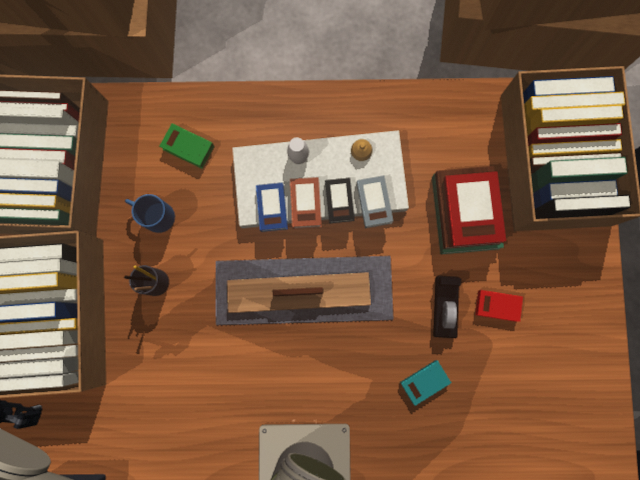

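View pics/side0.png

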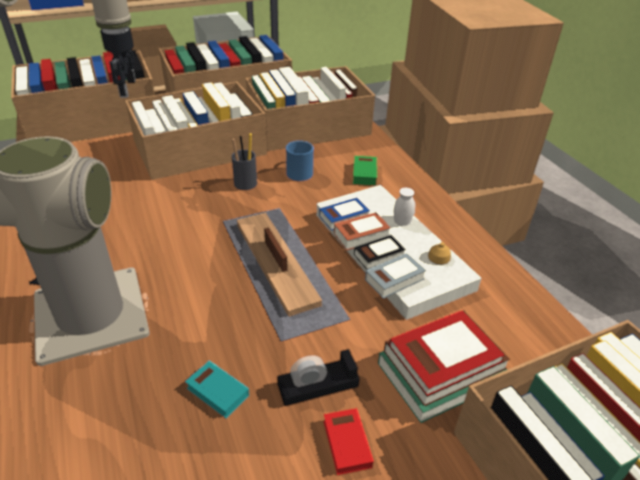

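View pics/wrist0.png

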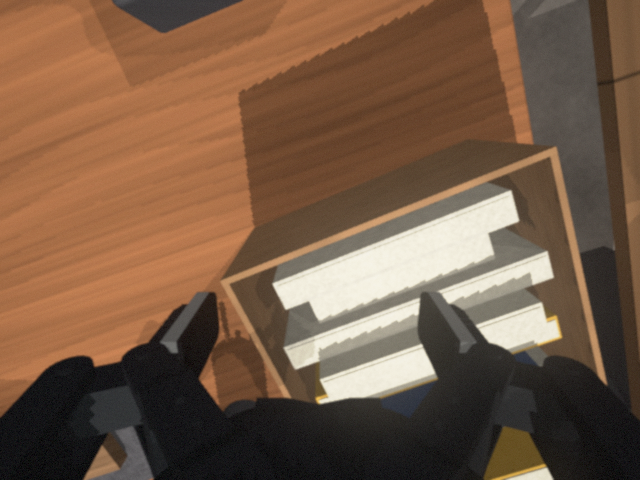

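The top view shows the row on the riser: blue (270,207), brown (305,202), black (340,200) and grey (374,201). The straightedge is on the mat, with its rib at (298,292). The look-alikes, red (500,305), turquoise (425,383) and green (187,146), all lie off the riser, so the row is unambiguous. I'll enlarge it to confirm.

```bash
python3 - <<'E'
import cv2
i=cv2.imread("pics/top0.png")
cv2.imwrite("pics/c1.png",cv2.resize(i[125:245,225:415],None,fx=4,fy=4,interpolation=cv2.INTER_CUBIC))
cv2.imwrite("pics/c2.png",cv2.resize(i[245:335,208:400],None,fx=4,fy=4,interpolation=cv2.INTER_CUBIC))
E
```

```text
(no output)
```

View pics/c1.png

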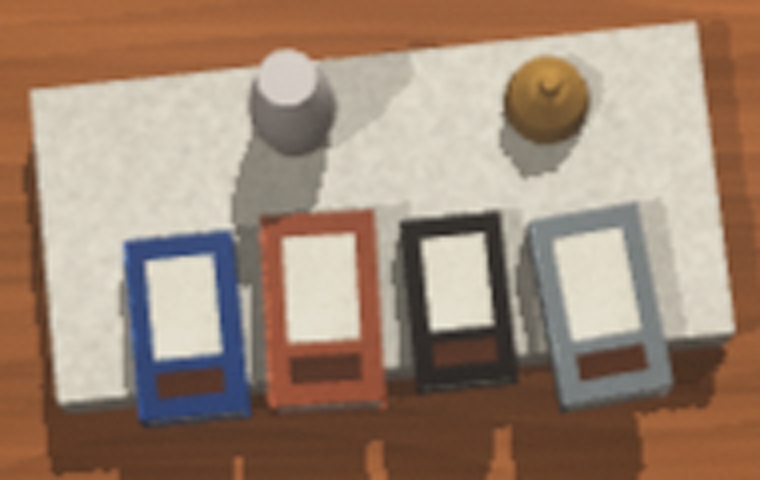

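View pics/c2.png

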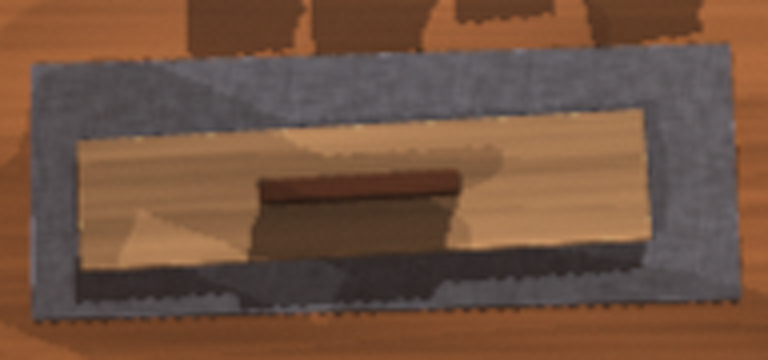

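```bash
cat >h.py <<'E'
import numpy as np
from scipy.optimize import least_squares
from workcell import arm
def ray(n,px,z,c=None):
    c=c or arm.get_calibration(n);px=np.atleast_2d(px).astype(float)
    d=np.c_[(px[:,0]-c['cx'])/c['fx'],(px[:,1]-c['cy'])/c['fy'],np.ones(len(px))]@c['R']
    o=-c['R'].T@c['t'];return o+d*((z-o[2])/d[:,2])[:,None]
def crop(p,x0,y0,s=4): return (np.array(p,float)+.5)/s-.5+[x0,y0]
def rect(P,lx,ly):
    # order: back-left, back-right, front-right, front-left  (x back, y left)
    L=np.array([[lx,ly],[lx,-ly],[-lx,-ly],[-lx,ly]])/2
    def f(v):
        c,s=np.cos(v[2]),np.sin(v[2]);return (L@np.array([[c,s],[-s,c]])+v[:2]-P[:,:2]).ravel()
    r=least_squares(f,[*P[:,:2].mean(0),0]);return r.x,np.abs(r.fun).max()
E
python3 - <<'E'
from h import *
np.set_printoptions(precision=4,suppress=True)
for nm,p,o,z,lx,ly in [("riser",[(30,90),(695,22),(735,332),(58,402)],(225,125),40,200,420),
 ("mat",[(33,65),(730,43),(740,298),(35,320)],(208,245),3,160,440),
 ("se",[(77,140),(643,110),(650,240),(80,270)],(208,245),23,80,350),
 ("rib",[(260,180),(460,171),(460,192),(260,201)],(208,245),68,14,120),
 ("b1",[(124,242),(235,230),(250,413),(142,422)],(225,125),66,112,66),
 ("b2",[(260,215),(373,210),(385,402),(268,408)],(225,125),72,118,70),
 ("b3",[(400,219),(500,211),(516,380),(416,388)],(225,125),64,104,62),
 ("b4",[(530,222),(638,204),(671,388),(565,408)],(225,125),69,116,68)]:
    print(nm,*rect(ray("top",crop(p,*o),z),lx,ly))
E
```

```text
riser [712.1132 -44.4397   0.093 ] 0.4792079544988894
mat [434.2301  -1.4634   0.0189] 1.796796928071899
se [427.5467  11.1392   0.0401] 0.5973898504653903
rib [427.2532  10.2162   0.0322] 0.7923452968088256
b1 [634.2659  72.5995   0.0885] 1.1145691991091837
b2 [643.0979  -8.9506   0.042 ] 0.8306208826685406
b3 [649.4856 -91.7674   0.0756] 0.96980426742698
b4 [ 643.6092 -178.2847    0.1584] 1.620471919013852
```

```bash
cat >>h.py <<'E'
from scipy.spatial.transform import Rotation as Ro
def Rdown(yaw):
    c,s=np.cos(yaw),np.sin(yaw);return np.array([[c,s,0],[s,-c,0],[0,0,-1.]])
def inc(pos,yaw):
    o=arm.get_obs();R=np.array(o['tool_rot']);
    dp=R.T@(np.array(pos)-o['position'])/40
    rv=Ro.from_matrix(R.T@Rdown(yaw)).as_rotvec()/np.deg2rad(5)
    print('t',round(o['time'],2),'pos',np.round(o['position'],1),'yaw',round(np.arctan2(R[1,0],R[0,0]),4),'w',round(o['width'],1),'F',np.round(o['ft_force'],1))
    print('inc',np.round(np.r_[dp,rv],3).tolist())
E
python3 -c "
from h import *
inc((427.5,11,400),.036)"
```

```text
t 0.15 pos [199.9 565.5 403.9] yaw 1.231 w 85.4 F [ 0.2  0.2 -0. ]
inc [-11.174, 9.986, 0.112, 0.009, 0.016, 13.694]
```

Emit:
{"name": "arm_command", "arguments": {
  "increments": [-11.17,9.99,0.1,0,0,13.7,-11.17,9.99,0.1,0,0,13.7,-11.17,9.99,0.1,0,0,13.7,-11.17,9.99,0.1,0,0,13.7,-11.17,9.99,0.1,0,0,13.7,-11.17,9.99,0.1,0,0,13.7,-11.17,9.99,0.1,0,0,13.7,-11.17,9.99,0.1,0,0,13.7,-11.17,9.99,0.1,0,0,13.7,-11.17,9.99,0.1,0,0,13.7],
  "hand": 1,
  "newtons": 80
}}

```text
time: 0.98
position: [358.3, 178.4, 401.9]
tool_rot: [[1.0, 0.029, 0.0], [0.029, -1.0, 0.0], [0.0, -0.0, -1.0]]
ft_force: [0.6, 0.3, -0.1]
width: 85.2
```

```bash
python3 -c "
from h import *
inc((427.5,11,300),.036)"
```

```text
t 0.98 pos [358.3 178.4 401.9] yaw 0.0289 w 85.2 F [ 0.6  0.3 -0.1]
inc [1.606, 4.234, 2.547, -0.001, -0.005, -0.081]
```

Emit:
{"name": "arm_command", "arguments": {
  "increments": [1.6,4.2,2.5,0,0,0,1.6,4.2,2.5,0,0,0,1.6,4.2,2.5,0,0,0,1.6,4.2,2.5,0,0,0,1.6,4.2,2.5,0,0,0,1.6,4.2,2.5,0,0,0,1.6,4.2,2.5,0,0,0,1.6,4.2,2.5,0,0,0]
}}

```text
time: 1.65
position: [428.1, 14.7, 301.9]
tool_rot: [[0.999, 0.034, -0.001], [0.034, -0.999, 0.0], [-0.001, -0.0, -1.0]]
ft_force: [-0.5, 0.2, 0.1]
width: 85.7
```

```bash
python3 -c "
from h import *
import cv2
inc((427.5,11,202),.036)
cv2.imwrite('pics/w1.png',arm.capture('wrist')[:,:,::-1])"
```

```text
t 1.65 pos [428.1  14.7 301.9] yaw 0.0343 w 85.7 F [-0.5  0.2  0.1]
inc [-0.017, 0.093, 2.497, -0.005, 0.008, -0.019]
```

View pics/w1.png

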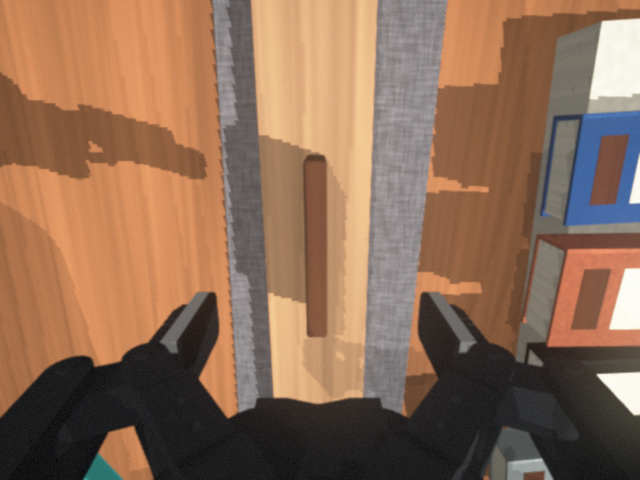

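```bash
python3 -c "
from h import *
print(ray('wrist',[(305,157),(326,157),(328,335),(307,335)],68))
inc((427.5,11,202),.036)"
```

```text
[[419.13517796  72.63048402  68.        ]
 [431.30160131  73.06205821  68.        ]
 [437.71592586 -45.8438291   68.        ]
 [423.39962694 -46.34457906  68.        ]]
t 1.7 pos [428.2  15.2 302.4] yaw 0.0357 w 85.4 F [ 0.1  0.  -0.1]
inc [-0.023, 0.106, 2.51, -0.004, -0.005, -0.003]
```

Emit:
{"name": "arm_command", "arguments": {
  "increments": [0,0.08,1.0,0,0,-0.05,0,0.08,2.0,0,0,-0.05,0,0.08,2.4,0,0,-0.05,0,0.08,2.5,0,0,-0.05,0,0.08,2.5,0,0,-0.05]
}}

```text
time: 2.12
position: [427.9, 12.6, 201.6]
tool_rot: [[0.999, 0.042, -0.002], [0.042, -0.999, 0.0], [-0.002, -0.0, -1.0]]
ft_force: [-0.6, -0.4, -0.1]
width: 85.1
```

```bash
python3 -c "
from h import *
inc((427.8,12,202),.040)"
```

```text
t 2.12 pos [427.9  12.6 201.6] yaw 0.0417 w 85.1 F [-0.6 -0.4 -0.1]
inc [-0.002, 0.015, -0.011, -0.004, 0.019, 0.02]
```

Now I'll close on the rib.

Emit:
{"name": "arm_command", "arguments": {
  "increments": [0,0,0,0,0,0,0,0,0,0,0,0,0,0,0,0,0,0,0,0,0,0,0,0,0,0,0,0,0,0,0,0,0,0,0,0,0,0,0,0,0,0,0,0,0,0,0,0],
  "hand": -1,
  "newtons": 80
}}

```text
time: 2.78
position: [428.7, 11.4, 202.6]
tool_rot: [[0.999, 0.04, 0.001], [0.04, -0.999, -0.0], [0.001, 0.0, -1.0]]
ft_force: [-1.5, 0.0, 5.9]
width: 13.1
```

```bash
python3 -c "
from h import *
inc((427.8,12,262),.093)"
```

```text
t 2.78 pos [428.7  11.4 202.6] yaw 0.0397 w 13.1 F [-1.5  0.   5.9]
inc [-0.021, -0.016, -1.485, 0.002, -0.011, -0.611]
```

Emit:
{"name": "arm_command", "arguments": {
  "increments": [0,0,-0.35,0,0,0,0,0,-0.68,0,0,0,0,0,-0.68,0,0,0,0.3,0.3,-0.68,0,0,-0.3,1.0,0.9,-0.68,0,0,-0.61,1.6,1.4,-0.68,0,0,-0.61,2.03,1.93,-0.68,0,0,-0.61,2.03,1.93,-0.68,0,0,-0.61,2.03,1.93,-0.68,0,0,-0.61]
}}

```text
time: 3.53
position: [512.8, -63.4, 227.8]
tool_rot: [[0.996, 0.091, -0.002], [0.091, -0.996, 0.0], [-0.002, -0.0, -1.0]]
ft_force: [-0.9, -0.2, -3.9]
width: 13.1
```

```bash
python3 -c "
from h import *
import cv2
inc((513,-63,229.6),.093)
for n in('top','side','wrist'): cv2.imwrite(f'pics/{n}2.png',arm.capture(n)[:,:,::-1])
i=cv2.imread('pics/top2.png')
cv2.imwrite('pics/c3.png',cv2.resize(i[135:315,220:420],None,fx=4,fy=4,interpolation=cv2.INTER_CUBIC)[:600])
i=cv2.imread('pics/side2.png')
cv2.imwrite('pics/c4.png',cv2.resize(i[170:330,220:480],None,fx=3,fy=3,interpolation=cv2.INTER_CUBIC)[:600])
"
```

```text
t 3.53 pos [512.8 -63.4 227.8] yaw 0.0912 w 13.1 F [-0.9 -0.2 -3.9]
inc [0.007, -0.01, -0.045, -0.005, 0.017, -0.021]
```

View pics/c3.png

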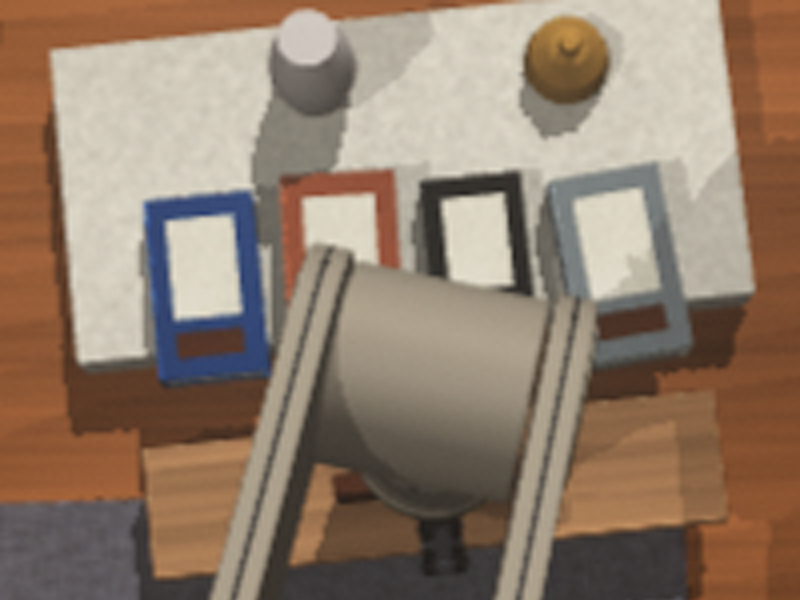

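View pics/c4.png

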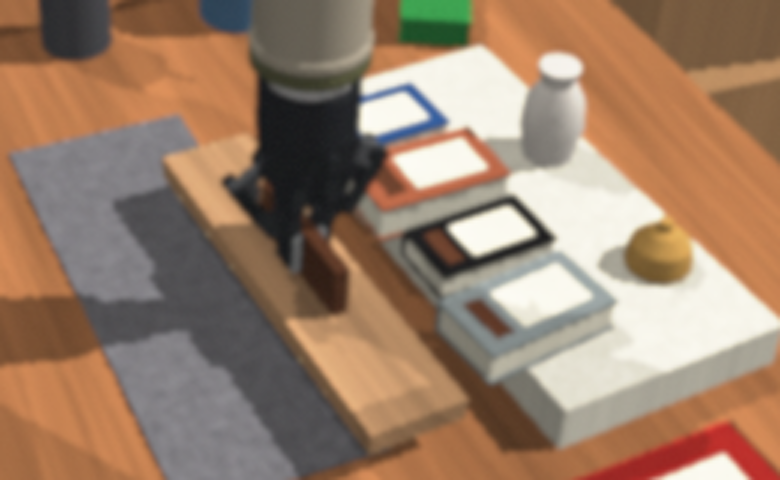

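View pics/wrist2.png

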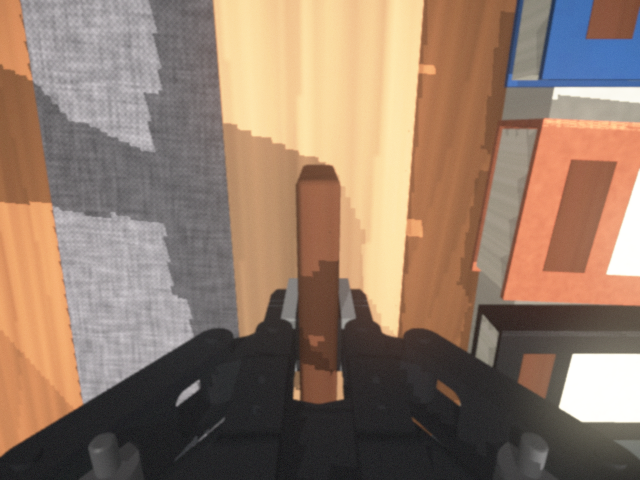

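```bash
python3 -c "
from h import *
print(rect(ray('top',crop([(143,452),(714,392),(725,520),(155,578)],220,135),48.5),80,350))
c=arm.get_calibration('side')
for p in[(385,150),(375,180),(350,195),(330,220)]:
  q=crop(p,220,170,3)
  d=c['R'].T@[(q[0]-c['cx'])/c['fx'],(q[1]-c['cy'])/c['fy'],1];o=-c['R'].T@c['t']
  n=Rdown(.092)[:,1];P0=np.array([512.8,-63.4,0]);s=n@(P0-o)/(n@d);X=o+s*d
  print(p,X,'off',Rdown(.092)[:,0]@(X-P0))
"
```

```text
(array([ 5.12996929e+02, -6.36823982e+01,  9.07374327e-02]), np.float64(2.0261876338647937))
(385, 150) [579.114911   -57.28175684 137.82662341] off 66.59654886090581
(375, 180) [572.14061174 -57.92520879 111.52857637] off 59.592629920073975
(350, 195) [550.84550797 -59.88990452 104.46854056] off 38.207086347068106
(330, 220) [534.43492012 -61.40395265  85.8582903 ] off 21.726803118464897
```

Emit:
{"name": "arm_command", "arguments": {
  "increments": [0.13,0,-0.045,0,0,0,0.26,0,-0.045,0,0,0,0.39,0,-0.045,0,0,0,0.52,0,-0.045,0,0,0,0.65,0,-0.045,0,0,0,0.78,0,-0.045,0,0,0,0.91,0,-0.045,0,0,0,1.04,0,-0.045,0,0,0,1.15,0,-0.045,0,0,0,1.22,0,-0.045,0,0,0]
}}

```text
time: 4.52
position: [561.4, -57.7, 230.5]
tool_rot: [[0.996, 0.093, -0.001], [0.093, -0.996, 0.0], [-0.001, -0.0, -1.0]]
ft_force: [-3.1, 5.0, -3.0]
width: 13.1
```

```bash
python3 -c "
from h import *
import cv2
inc((572.7,-57.4,229.6),.093)
cv2.imwrite('pics/wrist3.png',arm.capture('wrist')[:,:,::-1])
i=arm.capture('side')[:,:,::-1]
cv2.imwrite('pics/c5.png',cv2.resize(i[170:330,220:480],None,fx=3,fy=3,interpolation=cv2.INTER_CUBIC)[:600])
"
```

```text
t 4.52 pos [561.4 -57.7 230.5] yaw 0.0932 w 13.1 F [-3.1  5.  -3. ]
inc [0.283, 0.018, 0.021, -0.004, 0.013, 0.002]
```

View pics/c5.png

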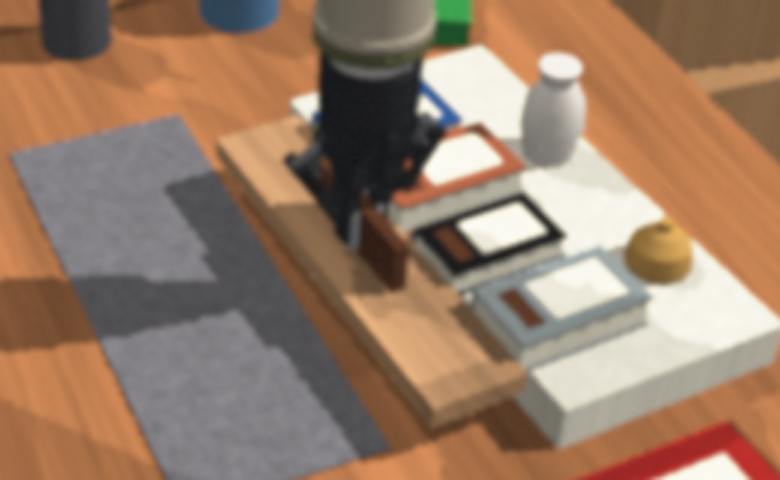

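View pics/wrist3.png

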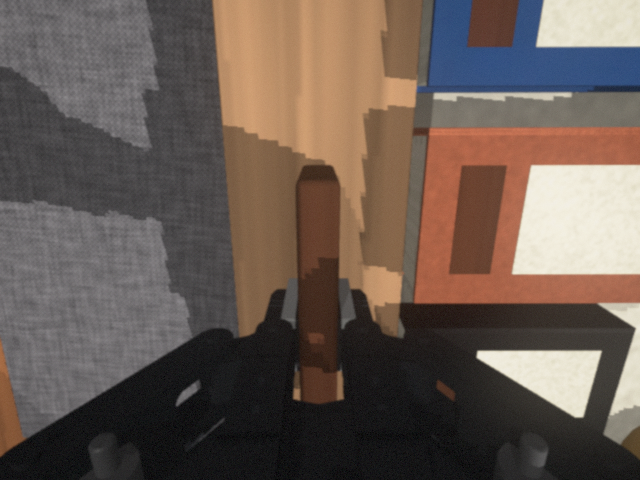

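Emit:
{"name": "arm_command", "arguments": {
  "increments": [0.04,0,0.01,0,0,0,0.08,0,0.01,0,0,0,0.12,0,0.02,0,0,0,0.16,0,0.02,0,0,0,0.19,0,0.02,0,0,0,0.22,0,0.02,0,0,0,0.24,0,0.02,0,0,0,0.25,0,0.02,0,0,0]
}}

```text
time: 5.28
position: [571.2, -56.9, 230.1]
tool_rot: [[0.996, 0.093, 0.0], [0.093, -0.996, 0.0], [0.0, -0.0, -1.0]]
ft_force: [-3.3, 4.0, -2.7]
width: 13.0
```

```bash
python3 -c "
from h import *
inc((572.7,-57.4,229.6),.093)
"
```

```text
t 5.28 pos [571.2 -56.9 230.1] yaw 0.093 w 13.0 F [-3.3  4.  -2.7]
inc [0.036, 0.015, 0.013, -0.0, -0.001, 0.0]
```

Emit:
{"name": "arm_command", "arguments": {
  "increments": [0.015,0,0,0,0,0,0.03,0,0,0,0,0,0.045,0,0,0,0,0,0.06,0,0,0,0,0,0.06,0,0,0,0,0]
}}

```text
time: 5.7
position: [572.2, -56.7, 228.9]
tool_rot: [[0.996, 0.093, -0.005], [0.093, -0.996, 0.0], [-0.005, -0.001, -1.0]]
ft_force: [-9.3, 2.8, -3.9]
width: 13.2
```

Emit:
{"name": "arm_command", "arguments": {
  "increments": [0.02,0,0,0,0,0,0.04,0,0,0,0,0,0.05,0,0,0,0,0,0.05,0,0,0,0,0,0.05,0,0,0,0,0]
}}

```text
time: 6.12
position: [573.0, -56.6, 228.9]
tool_rot: [[0.996, 0.093, -0.009], [0.093, -0.996, 0.0], [-0.009, -0.001, -1.0]]
ft_force: [-19.6, -1.1, 5.6]
width: 13.1
```

```bash
python3 -c "
from h import *
import cv2
o=arm.get_obs();print(o['position'],o['ft_force'],o['ft_torque'],o['tool_rot'][:,0])
i=arm.capture('side')[:,:,::-1]
cv2.imwrite('pics/c6.png',cv2.resize(i[180:330,280:480],None,fx=4,fy=4,interpolation=cv2.INTER_CUBIC)[:600])
i=arm.capture('top')[:,:,::-1]
cv2.imwrite('pics/c7.png',cv2.resize(i[135:285,220:420],None,fx=4,fy=4,interpolation=cv2.INTER_CUBIC)[:600])
"
```

```text
[573.03749749 -56.62678123 228.85639927] [-19.57769599  -1.09141186   5.55310397] [-0.31000628  3.36557846  0.05412987] [ 0.99562447  0.09303806 -0.00870863]
```

View pics/c6.png

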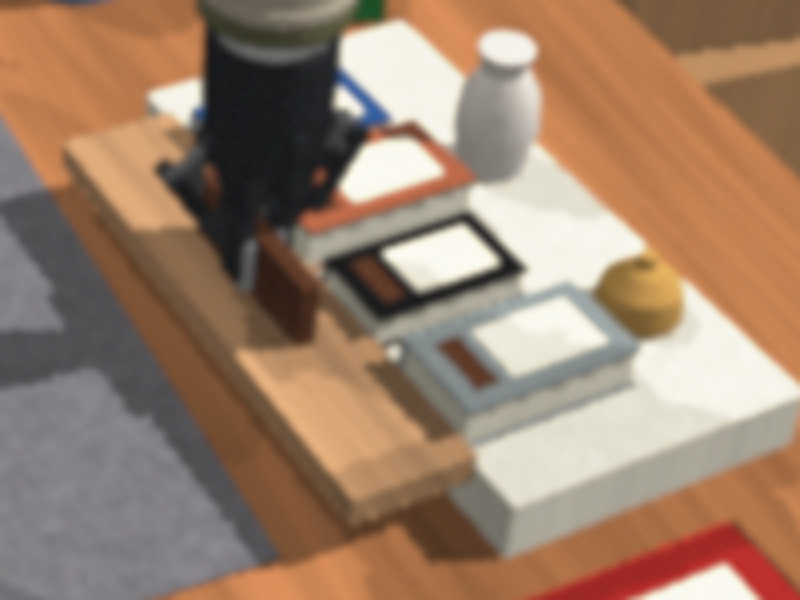

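View pics/c7.png

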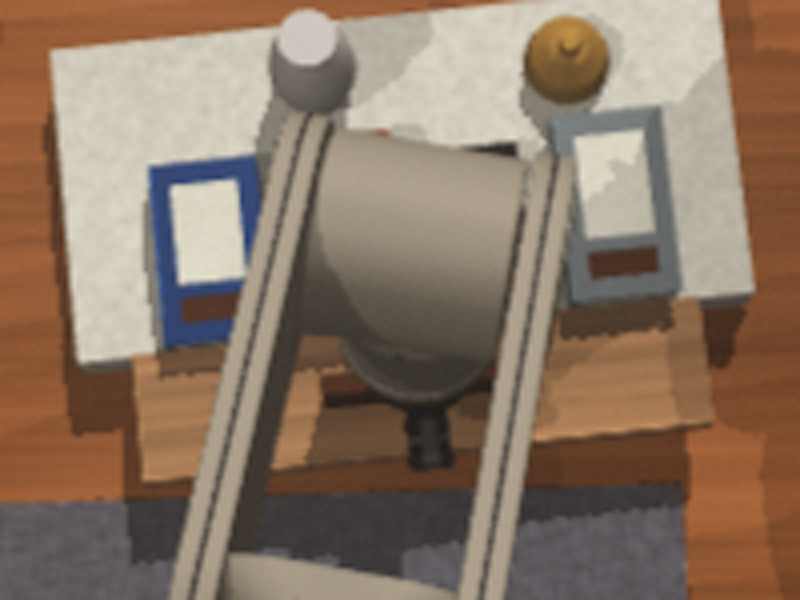

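Emit:
{"name": "arm_command", "arguments": {
  "increments": [-0.06,0,0,0,0,0,-0.2,0,0,0,0,0,-0.5,0,0,0,0,0,-1.0,0,-0.1,0,0,0,-1.7,0,-0.1,0,0,0,-2.4,-0.4,-0.1,0,0,0.4,-3.1,-1.0,-0.1,0,0,0.7,-3.55,-1.5,-0.1,0,0,0.85,-3.55,-1.7,-0.1,0,0,0.85,-3.55,-1.7,-0.1,0,0,0.85]
}}

```text
time: 7.05
position: [427.3, -0.7, 234.6]
tool_rot: [[1.0, 0.02, 0.003], [0.02, -1.0, 0.0], [0.003, -0.0, -1.0]]
ft_force: [1.2, -0.8, -2.4]
width: 12.7
```

```bash
python3 -c "
from h import *
import cv2
inc((434.2,-1.5,204),.019)
i=arm.capture('top')[:,:,::-1]
cv2.imwrite('pics/top8.png',i)
cv2.imwrite('pics/c8.png',cv2.resize(i[125:245,225:415],None,fx=4,fy=4,interpolation=cv2.INTER_CUBIC)[:600])
cv2.imwrite('pics/w8.png',arm.capture('wrist')[:,:,::-1])
"
```

```text
t 7.05 pos [427.3  -0.7 234.6] yaw 0.0204 w 12.7 F [ 1.2 -0.8 -2.4]
inc [0.17, 0.023, 0.766, -0.004, -0.03, 0.016]
```

View pics/c8.png

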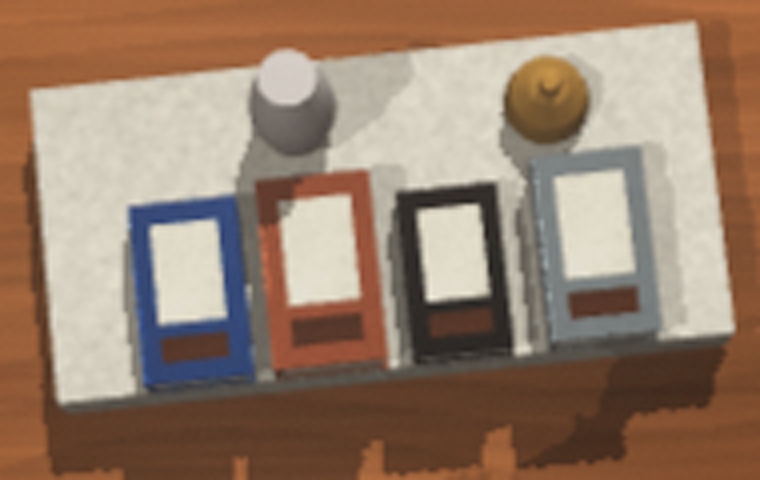

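View pics/w8.png

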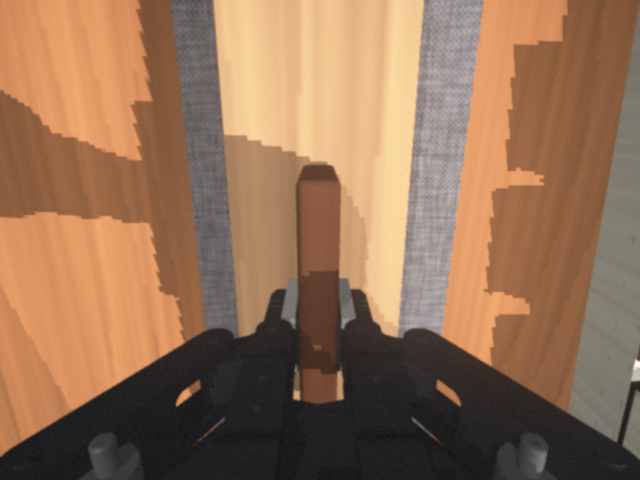

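```bash
python3 - <<'E'
from h import *
np.set_printoptions(precision=4,suppress=True)
r,_=rect(ray("top",crop([(30,90),(695,22),(735,332),(58,402)],225,125),40),200,420)
print(r)
a=r[2];u=np.array([np.cos(a),np.sin(a)])
for nm,p,z,lx,ly in [
 ("b1",[(130,207),(238,196),(254,373),(147,385)],66,112,66),
 ("b2",[(257,182),(370,171),(387,357),(273,369)],72,118,70),
 ("b3",[(396,191),(497,183),(512,350),(412,358)],64,104,62),
 ("b4",[(533,159),(641,147),(660,330),(550,342)],69,116,68)]:
    v,e=rect(ray("top",crop(p,225,125),z),lx,ly)
    f=v[:2]-lx/2*np.array([np.cos(v[2]),np.sin(v[2])])
    print(nm,v,e,'front x',u@(f-r[:2])+100,'dyaw',v[2]-a)
import cv2
i=cv2.imread('pics/top8.png')
cv2.imwrite('pics/c9.png',cv2.resize(i[195:230,255:400],None,fx=5.5,fy=5.5,interpolation=cv2.INTER_CUBIC))
E
```

```text
[712.1132 -44.4397   0.093 ]
b1 [656.8507  69.8771   0.0925] 0.7877355891895377 front x -0.4016040862185548 dyaw -0.000530461622482159
b2 [667.1985  -9.2626   0.0824] 1.30149796724902 front x -0.44853743159782766 dyaw -0.010698245029845538
b3 [667.5575 -89.7449   0.0742] 0.6568153021941612 front x -0.5632224562116477 dyaw -0.018866868720640848
b4 [ 681.4963 -176.1239    0.08  ] 1.3950137831291158 front x -0.7149376723246519 dyaw -0.013013905438701803
```

View pics/c9.png

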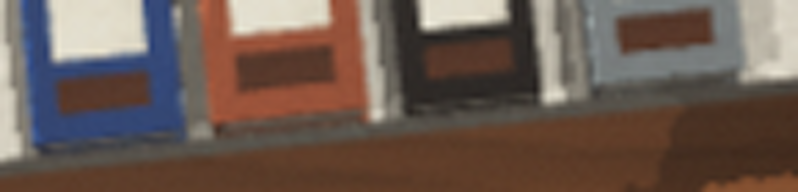

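All four fronts fit within 1 mm of the edge and 0.02 rad of square. Next I'll lower the straightedge onto the mat.

Emit:
{"name": "arm_command", "arguments": {
  "increments": [0.1,0.02,0.2,0,0,0,0.17,0.02,0.45,0,0,0,0.17,0.02,0.65,0,0,0,0.17,0.02,0.74,0,0,0,0.17,0.02,0.78,0,0,0,0.17,0.02,0.78,0,0,0,0.17,0.02,0.78,0,0,0]
}}

```text
time: 7.73
position: [434.9, -2.9, 203.1]
tool_rot: [[1.0, 0.019, 0.0], [0.019, -1.0, -0.0], [0.0, 0.0, -1.0]]
ft_force: [-0.2, 0.0, -2.6]
width: 13.2
```

Emit:
{"name": "arm_command", "arguments": {
  "increments": [0,0,0.02,0,0,0,0,0,0.02,0,0,0,0,0,0.02,0,0,0]
}}

```text
time: 7.98
position: [434.9, -2.8, 202.6]
tool_rot: [[1.0, 0.019, 0.001], [0.019, -1.0, -0.0], [0.001, 0.0, -1.0]]
ft_force: [-0.3, -1.1, 1.1]
width: 12.8
```

Emit:
{"name": "arm_command", "arguments": {
  "increments": [0,0,0,0,0,0,0,0,0,0,0,0,0,0,0,0,0,0,0,0,0,0,0,0,0,0,0,0,0,0,0,0,0,0,0,0,0,0,0,0,0,0,0,0,0,0,0,0],
  "hand": 1
}}

```text
time: 8.65
position: [434.6, -2.7, 202.1]
tool_rot: [[1.0, 0.019, 0.0], [0.019, -1.0, 0.0], [0.0, -0.0, -1.0]]
ft_force: [-0.4, 0.6, -0.6]
width: 85.4
```

Emit:
{"name": "arm_command", "arguments": {
  "increments": [0,0,-0.3,0,0,0,0,0,-1,0,0,0,0,0,-2,0,0,0,0,0,-3,0,0,0,0,0,-4,0,0,0,0,0,-4,0,0,0,0,0,-4,0,0,0,0,0,-4,0,0,0]
}}

```text
time: 9.32
position: [434.5, -2.7, 361.8]
tool_rot: [[1.0, 0.019, 0.0], [0.019, -1.0, -0.0], [0.0, 0.0, -1.0]]
ft_force: [-0.8, -0.1, -0.8]
width: 85.6
```

```bash
python3 -c "
from h import *
import cv2
inc((434.2,-1.5,360),.019)
i=arm.capture('top')[:,:,::-1];cv2.imwrite('pics/top9.png',i)
cv2.imwrite('pics/w9.png',arm.capture('wrist')[:,:,::-1])
cv2.imwrite('pics/s9.png',arm.capture('side')[:,:,::-1])
"
```

```text
t 9.32 pos [434.5  -2.7 361.8] yaw 0.0189 w 85.6 F [-0.8 -0.1 -0.8]
inc [-0.008, -0.03, 0.046, 0.001, -0.003, -0.001]
```

View pics/w9.png

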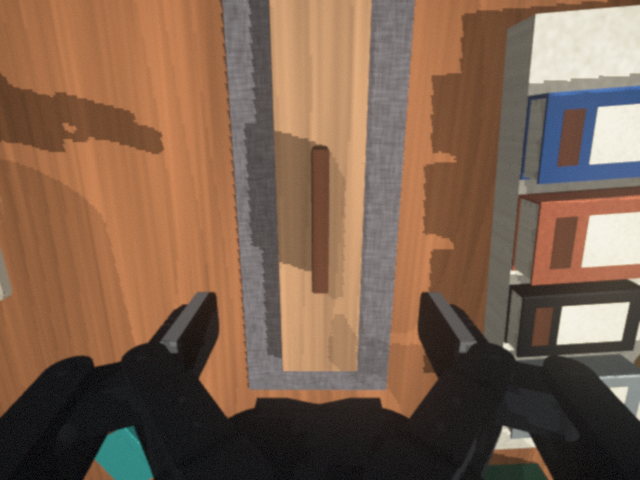

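View pics/s9.png

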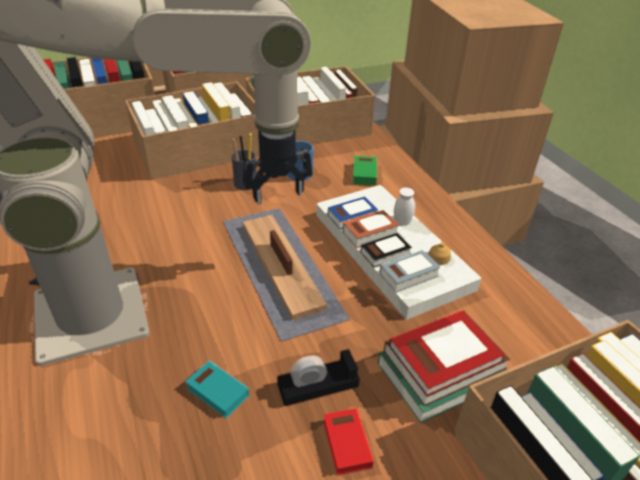

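View pics/top9.png

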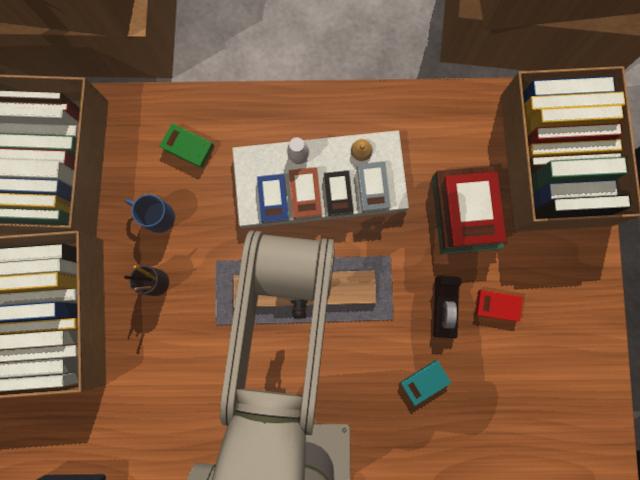

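The pictures show the straightedge lying released along the middle of the mat, with the rib at (320,220) in the wrist view. The books are flush, and nothing else has moved. I'm handing in.

```bash
python3 -c "
from h import *
print(rect(ray('wrist',[(311,148),(328,148),(328,292),(312,292)],68),14,120))
print(arm.close_job())"
```

```text
(array([434.79696573,  -2.12023939,   1.59212475]), np.float64(54.94120349223368))
the job is handed in; nothing more can be done
None
```

I pushed the four books flush with the straightedge, laid it back on the mat and let go, and handed the job in at about 9.5 s of the 40 s allowed. Handing in gives no verdict, so these results are from my own measurements.

- **Push:** I gripped the straightedge by its rib and pushed along the riser's axis until it stopped against the front face, at about 20 N. The gripper stayed well above the books throughout, by about 30 mm where I measured it before the push.
- **Books:** A top-view fit after I backed off put all four front ends within 1 mm of the riser edge and within 0.02 rad of square. The limits are 4.5 mm and 0.07 rad.
- **Straightedge:** A wrist-view check after release put its centre within 1 mm of the mat's centre. The gripper was turned to the mat's direction (0.019 rad) when it let go.
- **Other things:** By eye in the last top and side pictures, the vase, bell, mug, pencil cup, tape dispenser, atlas stack and look-alike books stand where they did. I did not measure their positions.
- **Failed check:** In that wrist-view check I gave the rib corners in the wrong order, so its angle (1.59 rad) and residual (55 mm) mean nothing. Only the centre is valid. That the straightedge lies parallel to the mat rests on the gripper's direction at release and the pictures.

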